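Lock the lemon press's pivot pin with its hairpin clip

TASK

The lever press's pivot pin has worked part way out: push it fully home by its head, gently. Then lift the hairpin spring clip out of its wooden stand and push it straight down over the notched end of the pin, until it snaps past the pin and sits fully home, and let go of it there. The press can be bent, so never push harder than needed (30 N is too much), and do not disturb the lemon, the tumbler or the salt shaker.

Things in the scene. Friction and masses are not known exactly. Their poses are not given: they have to be found in the camera images.
- press: Fixed bare-metal lever press. Origin: centre of the underside of its 230 (x) x 130 (y) x 12 mm foot plate. At x = -50 mm a pillar carries a clamped head with two ears (outer faces at y = +-25 mm, tops 14 mm above the pin's axis) that hold a steel pivot pin along the press's y. Between them the lever runs level to +x over a bowl and ends at x = 125 mm; it is no higher than the ears.
- pin_foot (a point): Point on the foot plate straight below the middle of the pivot pin's axis, at press x = -50, y = 0, z = 12 mm; axes as the press. The head is clamped at differing heights: the pin's axis lies 80 to 110 mm above the worktop (z = 0). That height is in none of these readings; it must be felt or seen.
- pivot_pin (a joint): How far the pin is pushed in (m), along the press's +y: 0.025 is home against its stop; starts at 0 to 0.012. Its round head (30 mm across, 9.5 thick) is on the -y side, outer face at press y = -0.060 + value. It slides stiffly (about 3 N) and stays where left.
- clip_place (a point): Point on the foot plate straight below the place of the clip: press x = -50, y = 33, z = 12 mm; axes as the press. Once the pin is home its notched end is above this point: a part 14 mm wide (x), 20 mm high, with 4 mm bevels on top and square edges below, from y = 26 to 40 mm, between the 24 mm thick shank and the 24 mm tip (ends at y = 46). Before, the notch is hidden in the ear.
- clip: Hairpin spring clip, about 75 g. Origin: middle of the underside of its cross bar, which rests on the pin's notched part when home, 10 mm above the pin's axis (90 to 120 mm above the worktop), over clip_place. Its z points up, the legs hang to -z, apart in x. Home: clip x along the press's x (either way round).
- clip_grip (a point): Middle of the clip's ribbed grey plastic grip, 24 mm above the clip's origin; axes as the clip. The grip is 34 (x) x 14 (y) x 36 (z) mm (z = 6 to 42 mm from the origin), a wire bow on top reaches 55 mm. Hold it across its 14 mm, fingers closing along the clip's y, so that the legs can spread; fingertips at least 12 mm above the origin clear the ears.
- clip_bulges (a point): Midway between the bulges of the legs, 23 mm below the clip's origin. 5 mm wire; gap at the bulges 8 mm; flared tips 35 mm over all, 38.5 mm below the origin. Pushed down, the bulges meet the pin 23 mm above home; spreading takes about 4 to 9 N and then eases; they close below the pin in the last 3 mm, then the bar meets the pin: rigid. Home, the legs still pinch the pin.
- clip_leg_a (a joint): How far the clip's +x leg is sprung open (rad): 0 at rest (closed), about 0.06 when its bulge passes the pin; springs back.
- clip_leg_b (a joint): The same for the clip's -x leg.
- clip_stand: Fixed wooden block 100 (x) x 60 (y) x 56 (z) mm with a slot along its x in the top, 46 x 8 mm, in which the clip's legs hang; the underside of the clip's grip rests on the block, so the clip's origin lies 50 mm above the worktop. The clip's x runs along the slot, give or take 0.08 rad. Origin: centre of the underside.
- lemon: Loose lemon, 77 x 51 x 52 mm, bystander. Origin: centre of underside.
- tumbler: Loose drinking glass, 81 mm across, 93 mm tall, bystander. Origin: centre of underside.
- salt_shaker: Loose salt shaker, 44 mm across, 90 mm tall, bystander. Origin: centre of underside.

How it is judged:
By the outcome, as a careful person would: the job done as asked, in the order asked, and still so for the second after the job is handed in, with the robot touching nothing.
It also fails if it takes over 69 s, if anything falls off the work surface, if the arm or the gripper's body presses on something with over 40 N, if the wrist force passes 120 N, or if a joint passes its speed limit or range.

ROBOT

A 6-joint arm with a two-finger parallel gripper is mounted at the origin on a cart in front of the work surface, level with it; the furniture and walls round the work are solid. World frame = base frame: x ahead of the robot, y to its left, z up, the work surface at z = 0. Lengths are in m, angles in rad, forces in N, time in s.
With the tool pointing down it reaches from about 0.35 to 0.875 m from the base axis. Payload 4.2 kg.
Tool frame: the origin (TCP) lies on the centre line of the jaws, within the pads' length; the fingertips stand 22 mm ahead of it and the grasp point (between the pads) lies 3 mm ahead of it; z points along the fingers, y is the line along which they close (so a half turn about z gives the same grasp; the last joint's range is limited). The gripper opens to 87 mm and grips with 3 to 60 N. Pads are 19 mm wide; open, the fingers measure 117 mm over their backs; the gripper's body (75 mm by 190 mm) begins 51 mm behind the grasp point.
Start: joints at [-1.09, 0.385, 0.008, 0, -1.194, -0.259], TCP at [0.138, -0.61, 0.245] pointing down, gripper open.
Joint ranges: [-3.14, 3.14], [-1.21, 2.06], [-1.07, 1.41], [-3.16, 2.05], [-2.99, -0.16], [-3.1, 3.1]. Speed limits (rad/s): [2.79, 2.79, 3.14, 3.14, 3.14, 3.14].

INTERFACE

Orientations are given as a unit quaternion [w, x, y, z].
In Python, from plant import * gives the robot as it stands.
- The arm moves only by the tool jog_arm, never from a script. Its argument "series" is a list of rows, each a list of 7 numbers: the shift along the world's x, y, z in m, then the turn, a rotation vector about the world's x, y, z in rad, then the opening, from -1 (shut) to 1 (fully open), so that 0 is half open. In form: [[tx, ty, tz, wx, wy, wz, claw], ...]. A call has 1 to 20 rows; each row is the pose to reach, as a shift and turn from the pose commanded when the call began; what a row does not reach only later rows make up. A row lasts 1/10 s, in which the tool goes at most 50 mm and 8.59 degrees, less where a joint would pass 70% of its speed; a pose out of reach is approached as far as the arm can. A call with a gripper value outside its range is refused whole. The fingers move at their own pace and stop on an object; "force" is the grip in N (left out, the last holds). Time passes only in rows, so rows that repeat a pose let the fingers close. It gives the time, the measured TCP pose, the force, the opening and the grip force at its end, in the units of the state.
- state(): the state, without advancing time (a new reading comes with each control period).
- grab_frame(name): name is "scene" or "top"; returns (picture, depth): 480x640x3 uint8, blue, green, red; 480x640 float32, m along the optical axis (not along the pixel's ray), 0 where there is no reading.
- camera_info(name): a dict with "K" (3x3 intrinsics, pixels), "rvec" (rotation vector, rad) and "tvec" (3), from world to camera coordinates, as OpenCV has them. Camera axes: x right, y down, z forward; pixel columns grow to the right and rows downward; lengths in m; the calibration is good to about 2 mm. A picture is of the moment at which its call begins. camera_info takes no time and is no camera call.
- finish_job(): hands the job in; it is judged then, once.
Trained networks look in the newest picture that a camera, given by its name, has taken for a name from the list of things; names that differ only in an ending like _2 or _b are one class to them, and where a whole thing is asked for, a point or a joint stands for the part that bears it (a point fixed in the world has none). Each returns a list of dicts, best first, with "p" (0 to 1); they miss things now and then, are a little off and sometimes report something else, mostly with a low value. They report only what shows in the picture. A call takes as long as a camera call.
- recognise(label, camera): "xy" ([column, row] in pixels, amid what is visible of it).
- landmark_of(label, camera): "xy" ([column, row] in pixels: a listed point, or the origin of a listed thing).
The state is a dict: "time_s": time; "joints": joint angles; "joint_velocities": joint speeds; "effort": joint torques, N m; "position": TCP position; "ee_rot": TCP orientation; "ft_force": force on the tool from outside, world axes, zero at the start; "ft_torque": the same for the moment, N m; "gripper_width": finger opening in m; "gripper_force": force on a finger pad.
Only numpy, scipy, OpenCV 4.12 (cv2) and the standard library are available. Lean on these libraries where they do the work, as an engineer would, in place of code of your own. Each camera call takes 0.05 s, during which the arm holds its last target. There are 200 camera calls.

## Working session

There is one attempt and no reset: what is moved stays moved. The work goes in short steps, Python scripts to look and compute and a tool call to move; the robot and the scene stay as the last step left them, time stands still between calls to the robot, and variables do not carry over. Pictures are saved under pics/ and viewed, at most 10 in all, crops included, and the job is handed in when it is done.

Besides the shell and the picture viewer there is one more tool, called after "Call:" as name(argument=value, ...), one argument or row to a line, values as JSON. jog_arm: Moves the arm, as the interface text tells. Its arguments: {"type":"object","properties":{"series":{"type":"array"},"force":{"type":"number"}},"required":["series"]}

```bash
mkdir -p pics; cat > h.py <<'E'
from plant import *
import numpy as np, cv2
def cam(n):
    c=camera_info(n);R=cv2.Rodrigues(np.array(c["rvec"],float))[0];return np.array(c["K"],float).reshape(3,3),R,np.array(c["tvec"],float).ravel()
def world(n,uv,d):
    K,R,t=cam(n);p=np.linalg.inv(K)@np.array([uv[0],uv[1],1.])*d
    return R.T@(p-t)
def onz(n,uv,z):
    K,R,t=cam(n);r=R.T@np.linalg.inv(K)@np.array([uv[0],uv[1],1.]);o=-R.T@t
    return o+r*(z-o[2])/r[2]
def cloud(n,D):
    K,R,t=cam(n);v,u=np.mgrid[:480,:640];P=np.stack([u,v,np.ones_like(u)],-1)@np.linalg.inv(K).T*D[...,None]
    return (P-t)@R
def proj(n,X):
    K,R,t=cam(n);p=K@(R@np.array(X)+t);return p[:2]/p[2]
E
python3 - <<'E'
from h import *
np.set_printoptions(precision=4,suppress=True)
for n in("scene","top"):
    im,D=grab_frame(n);cv2.imwrite(f"pics/{n}0.png",im);np.save(n+"0.npy",D)
    K,R,t=cam(n);print(n,"cam at",-R.T@t,"axis",R[2])
    for l in["press","pin_foot","clip_place","clip","clip_grip","clip_bulges","clip_stand","lemon","tumbler","salt_shaker"]:
        r=landmark_of(l,n)[:2]
        for q in r:
            z={"clip":.05,"clip_grip":.074,"clip_bulges":.027,"pin_foot":.012,"clip_place":.012}.get(l,0)
            print(l,np.round(q["xy"],1),round(q["p"],2),onz(n,q["xy"],z))
print({k:state()[k] for k in("time_s","position","ee_rot")})
E
```

```text
scene cam at [-0.217   0.4367  1.0712] axis [ 0.6025 -0.3206 -0.7309]
press [377.  256.8] 0.76 [ 0.5467 -0.1416  0.    ]
pin_foot [383.  265.5] 0.62 [ 0.5078 -0.1336  0.012 ]
clip_place [367.9 268.3] 0.85 [ 0.5164 -0.0966  0.012 ]
clip [242.8 313.8] 0.7 [0.4994 0.2287 0.05  ]
clip_grip [238.7 308.4] 0.51 [0.4993 0.2361 0.074 ]
clip_bulges [237.9 318.7] 0.65 [0.5081 0.2385 0.027 ]
clip_stand [242.1 328.7] 0.9 [0.4979 0.2351 0.    ]
lemon [427.9 207. ] 0.61 [ 0.6383 -0.3562  0.    ]
tumbler [233.2 261.3] 0.58 [0.6897 0.1803 0.    ]
salt_shaker [184.4 354.6] 0.62 [0.4914 0.3693 0.    ]
top cam at [0.5066 0.0135 1.1404] axis [ 0.0844 -0.0186 -0.9963]
press [371.3 257.7] 0.92 [ 0.5562 -0.1395  0.    ]
pin_foot [368.3 279.4] 0.56 [ 0.5014 -0.1284  0.012 ]
clip_place [359.4 276.3] 0.71 [ 0.5098 -0.1062  0.012 ]
clip_place [218.7 285.3] 0.24 [0.4968 0.246  0.012 ]
clip [219.  281.6] 0.46 [0.506  0.2374 0.05  ]
clip_grip [221.1 284. ] 0.46 [0.5002 0.2276 0.074 ]
clip_bulges [358.4 275.7] 0.25 [ 0.5113 -0.1022  0.027 ]
clip_stand [222.4 286.4] 0.73 [0.4937 0.2392 0.    ]
lemon [454.6 227.8] 0.61 [ 0.6275 -0.3569  0.    ]
tumbler [247.7 210.3] 0.8 [0.6858 0.173  0.    ]
{'time_s': 1.1, 'position': array([ 0.1375, -0.6096,  0.2445]), 'ee_rot': array([-0.    , -0.1107,  0.9939,  0.    ])}
```

View pics/scene0.png

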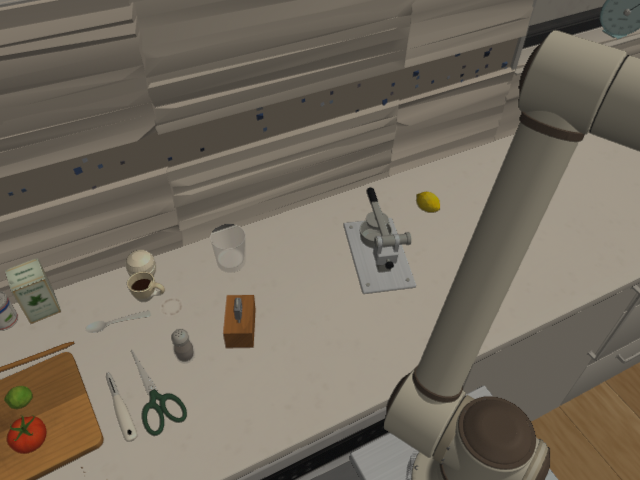

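View pics/top0.png

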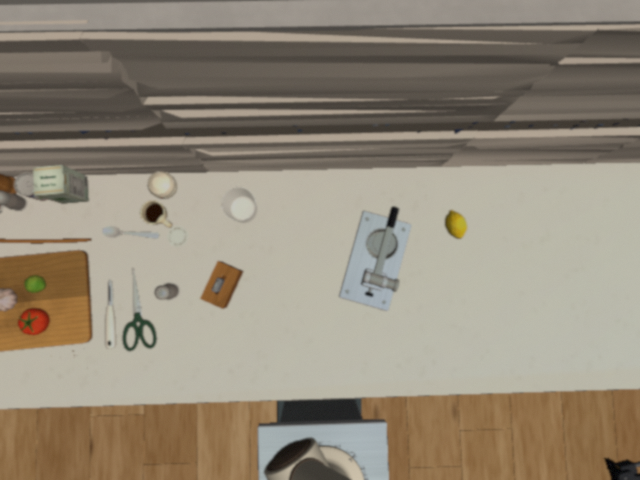

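Scene: press at about (380,255), its pin head at (405,240), clip on its stand at (239,310). Top: press (375,260), pin head (394,284), stand (222,285), grip (219,285), lemon clear at (457,224), shaker (166,292). Now I'll refine these with depth.

```bash
python3 - <<'E'
from h import *
np.set_printoptions(precision=4,suppress=True)
for n in("top","scene"):
    D=np.load(n+"0.npy");P=cloud(n,D);im=cv2.imread(f"pics/{n}0.png")
    X,Y,Z=P[...,0],P[...,1],P[...,2]
    def rect(m,tag):
        q=P[m][:,:2].astype(np.float32);c,s,a=cv2.minAreaRect(q*1000);print(n,tag,len(q),np.array(c),np.array(s),a,"z",np.median(P[m][:,2]))
    b=(D>0)
    near=b&(abs(X-.55)<.2)&(abs(Y+.13)<.16)
    rect(near&(Z>.007)&(Z<.017),"plate")
    st=b&(abs(X-.5)<.09)&(abs(Y-.235)<.075)
    rect(st&(Z>.05)&(Z<.061),"standtop")
    rect(st&(Z>.068)&(Z<.115),"grip")
    print("table z",np.median(Z[b&(abs(X-.55)<.1)&(abs(Y-.05)<.04)]))
    # pin region
    a=near&(Z>.06)&(Z<.2)&(np.hypot(X-.505,Y+.13)<.1)
    q=P[a];np.save(n+"pin.npy",q);print("upper",len(q),q.min(0),q.max(0))
K=None
# enlarged crops
a=cv2.resize(cv2.imread("pics/scene0.png")[180:300,330:430],None,fx=4,fy=4,interpolation=cv2.INTER_CUBIC)
b=cv2.resize(cv2.imread("pics/top0.png")[200:320,330:430],None,fx=4,fy=4,interpolation=cv2.INTER_CUBIC)
cv2.imwrite("pics/c1.png",np.hstack([a,b]))
E
```

```text
top plate 3034 [ 525.9858 -127.9879] [278.27   299.2849] 89.12772369384766 z 0.01164753207772185
top standtop 925 [499.679  234.0724] [ 61.0143 100.3695] 64.56748962402344 z 0.055212488570034884
top grip 108 [499.3629 233.5161] [14.4042 32.9959] 61.59799575805664 z 0.09051281565608574
table z -0.0005744209532134442
upper 1060 [ 0.4621 -0.1878  0.0616] [ 0.6035 -0.1038  0.1249]
scene plate 2326 [ 559.9817 -123.1389] [300.2245 370.0606] 88.90217590332031 z 0.01235783301117183
scene standtop 963 [500.2722 238.0419] [ 60.9257 106.0518] 64.84624481201172 z 0.05687123506335546
scene grip 146 [497.515  239.2079] [14.2984 35.967 ] 64.04582977294922 z 0.09080475235177723
table z 0.0007997641118155626
upper 1211 [ 0.4577 -0.1808  0.0601] [ 0.6048 -0.0982  0.1255]
```

View pics/c1.png

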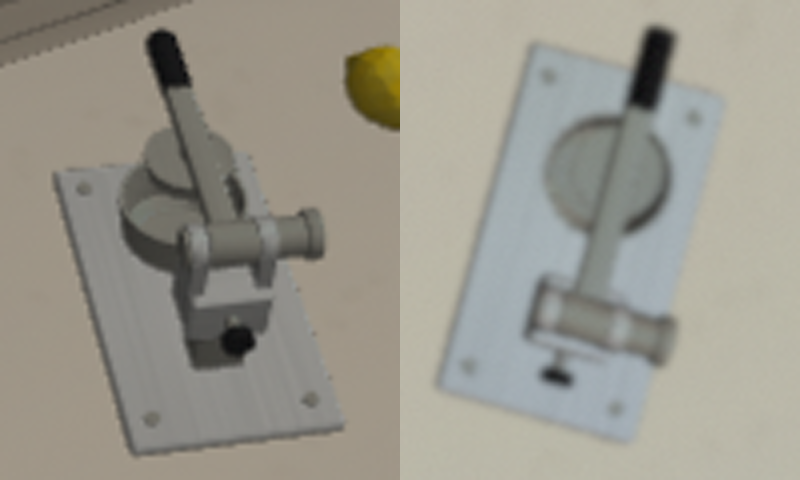

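```bash
python3 - <<'E'
from h import *
np.set_printoptions(precision=4,suppress=True)
for n in("top","scene"):
    D=np.load(n+"0.npy");P=cloud(n,D);X,Y,Z=np.moveaxis(P,-1,0)
    m=((D>0)&(abs(X-.55)<.17)&(abs(Y+.13)<.13)&(Z>.006)).astype(np.uint8)
    m=cv2.morphologyEx(m,cv2.MORPH_OPEN,np.ones((5,5),np.uint8))
    _,L,S,_=cv2.connectedComponentsWithStats(m);k=1+np.argmax(S[1:,4]);c=(L==k)
    pl=c&(Z<.018);q=P[pl][:,:2].astype(np.float32)*1000
    ctr,s,a=cv2.minAreaRect(q);print(n,"plate",ctr,s,a)
    bx=cv2.boxPoints((ctr,s,a));e=bx-np.roll(bx,1,0);l=e[np.argmax(np.hypot(*e.T))];l=l*np.sign(l[0]);yaw=np.arctan2(l[1],l[0]);print("yaw",yaw)
    R=np.array([[np.cos(yaw),-np.sin(yaw)],[np.sin(yaw),np.cos(yaw)]])
    a=(D>0)&(Z>.06)&(Z<.16)&(np.hypot(X-.505,Y+.13)<.1)
    w=P[a];xy=(w[:,:2]*1000-ctr)@R;z=w[:,2]*1000
    # profile along press y for |x+50|<20
    s=abs(xy[:,0]+50)<22
    for y0 in range(-66,48,4):
        i=s&(xy[:,1]>=y0)&(xy[:,1]<y0+4)
        if i.sum()>3:
            t=i&(z>z[i].max()-4); print(y0,i.sum(),"x",xy[i,0].min().round(1),xy[i,0].max().round(1),"ztop",np.percentile(z[i],95).round(1),"x at top",np.median(xy[t,0]).round(1))
E
```

```text
top plate (550.2236938476562, -148.48553466796875) (130.27505493164062, 230.00094604492188) 72.51525115966797
yaw -0.30516645
-54 12 x -64.0 -37.9 ztop 120.9 x at top -52.0
-50 21 x -65.2 -36.3 ztop 121.8 x at top -49.5
-46 28 x -64.2 -37.2 ztop 122.5 x at top -50.4
-42 19 x -60.5 -38.8 ztop 120.7 x at top -50.1
-38 17 x -61.8 -39.5 ztop 120.4 x at top -51.5
-34 18 x -60.1 -38.5 ztop 119.6 x at top -48.5
-30 19 x -61.5 -39.7 ztop 119.9 x at top -51.2
-26 21 x -68.3 -34.0 ztop 123.8 x at top -52.0
-22 33 x -69.0 -30.3 ztop 122.0 x at top -48.7
-18 31 x -70.3 -30.7 ztop 120.8 x at top -52.7
-14 26 x -70.9 -37.5 ztop 120.8 x at top -49.5
-10 32 x -70.6 -29.3 ztop 119.6 x at top -50.8
-6 31 x -71.7 -30.0 ztop 121.0 x at top -51.5
-2 36 x -69.6 -28.4 ztop 121.2 x at top -49.9
2 34 x -70.9 -28.1 ztop 120.7 x at top -50.1
6 35 x -70.0 -28.7 ztop 120.3 x at top -47.4
10 35 x -71.1 -29.2 ztop 121.0 x at top -50.9
14 28 x -69.6 -30.0 ztop 119.2 x at top -49.8
18 29 x -70.9 -31.6 ztop 121.7 x at top -50.1
22 38 x -69.3 -32.1 ztop 120.9 x at top -48.6
26 20 x -60.5 -38.6 ztop 119.0 x at top -51.
[... 395 characters left out ...]
top -65.9
-30 9 x -70.0 -59.2 ztop 120.2 x at top -63.8
-26 7 x -71.3 -54.0 ztop 121.6 x at top -66.3
-22 10 x -71.3 -57.4 ztop 121.9 x at top -65.0
-18 13 x -71.7 -57.4 ztop 121.5 x at top -64.3
-14 16 x -71.3 -58.1 ztop 122.8 x at top -65.4
-10 20 x -71.6 -28.3 ztop 119.1 x at top -65.6
-6 25 x -70.5 -32.3 ztop 121.3 x at top -67.2
-2 28 x -70.5 -29.4 ztop 121.4 x at top -65.0
2 33 x -71.4 -28.5 ztop 120.9 x at top -67.9
6 32 x -72.0 -29.2 ztop 120.7 x at top -65.1
10 10 x -71.6 -60.3 ztop 121.5 x at top -64.0
14 8 x -69.6 -57.3 ztop 121.1 x at top -63.7
18 10 x -71.9 -58.0 ztop 122.0 x at top -65.6
22 41 x -71.9 -47.2 ztop 121.7 x at top -64.4
26 22 x -71.2 -55.2 ztop 117.6 x at top -60.8
```

The top view's plate fit matches the true size to 0.3 mm: yaw -0.305, with the pin axis at z≈0.1075. Averaging the two cameras puts the pin middle at about (0.5015, -0.1315). I'll move to the front of the pin head with the jaws shut and the tool's y along the press's y.

Call:
jog_arm(
  series=[
    [0.336,0.389,0,0,0,-0.527,-1],
    [0.336,0.389,0,0,0,-0.527,-1],
    [0.336,0.389,0,0,0,-0.527,-1],
    [0.336,0.389,0,0,0,-0.527,-1],
    [0.336,0.389,0,0,0,-0.527,-1],
    [0.336,0.389,0,0,0,-0.527,-1],
    [0.336,0.389,0,0,0,-0.527,-1],
    [0.336,0.389,0,0,0,-0.527,-1],
    [0.336,0.389,0,0,0,-0.527,-1],
    [0.336,0.389,0,0,0,-0.527,-1],
    [0.336,0.389,0,0,0,-0.527,-1],
    [0.336,0.389,0,0,0,-0.527,-1],
    [0.336,0.389,-0.05,0,0,-0.527,-1],
    [0.336,0.389,-0.1,0,0,-0.527,-1],
    [0.336,0.389,-0.126,0,0,-0.527,-1],
    [0.336,0.389,-0.126,0,0,-0.527,-1],
    [0.336,0.389,-0.126,0,0,-0.527,-1],
  ],
  force=20,
)

```text
time_s: 2.8
position: [0.4738, -0.2215, 0.1193]
ee_rot: [0.0, 0.152, 0.988, -0.0]
ft_force: [1.5, 0.5, 2.0]
gripper_width: 0.0004
gripper_force: 0.0
```

```bash
python3 - <<'E'
from h import *
s=state();print(s["time_s"],s["position"],s["ee_rot"],s["ft_force"],s["gripper_width"])
a,_=grab_frame("scene");b,_=grab_frame("top")
a=cv2.resize(a[150:310,330:450],None,fx=3.3,fy=3.3);b=cv2.resize(b[200:360,330:450],None,fx=3.3,fy=3.3)
cv2.imwrite("pics/c2.png",np.hstack([a,b]))
E
```

```text
2.8 [ 0.47381023 -0.22148436  0.11931062] [ 2.62397586e-04  1.52072749e-01  9.88369201e-01 -3.63592752e-04] [1.48252197 0.45070383 1.97966798] 0.0004000557603599856
```

View pics/c2.png

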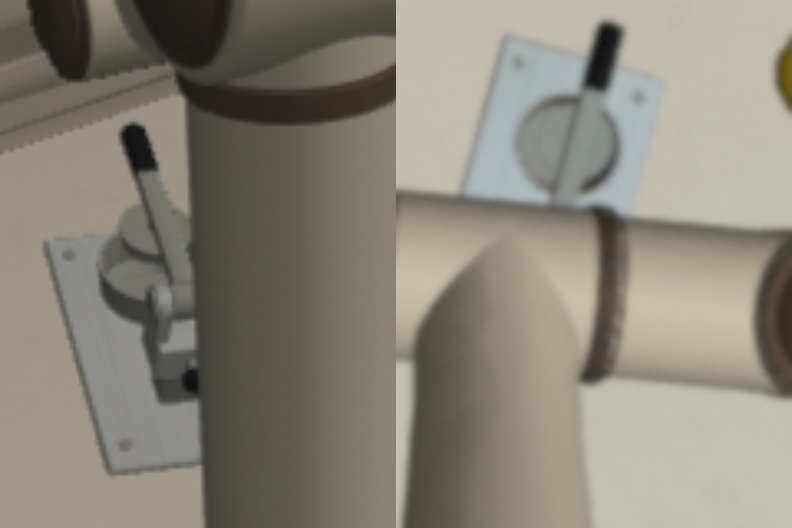

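The arm hides the pin head in both views, so I'll go by feel, advancing along press +y.

Call:
jog_arm(
  series=[
    [0.003,0.0095,0,0,0,0,-1],
    [0.006,0.019,0,0,0,0,-1],
    [0.0066,0.021,0,0,0,0,-1],
    [0.0072,0.0229,0,0,0,0,-1],
    [0.0078,0.0248,0,0,0,0,-1],
    [0.0084,0.0267,0,0,0,0,-1],
    [0.009,0.0286,0,0,0,0,-1],
    [0.0096,0.0305,0,0,0,0,-1],
    [0.0096,0.0305,0,0,0,0,-1],
  ],
)

```text
time_s: 3.8
position: [0.4831, -0.19, 0.1185]
ee_rot: [-0.0, 0.152, 0.988, -0.0]
ft_force: [-0.3, 0.6, 0.8]
gripper_width: 0.0006
gripper_force: 0.0
```

Call:
jog_arm(
  series=[
    [0.0006,0.0019,0,0,0,0,-1],
    [0.0012,0.0038,0,0,0,0,-1],
    [0.0012,0.0038,0,0,0,0,-1],
  ],
)

```text
time_s: 4.1
position: [0.4842, -0.1865, 0.1185]
ee_rot: [-0.0, 0.152, 0.988, -0.0]
ft_force: [-0.6, -3.4, -0.3]
gripper_width: 0.0008
gripper_force: 1.3
```

Call:
jog_arm(
  series=[
    [0.0006,0.0019,0,0,0,0,-1],
    [0.0006,0.0019,0,0,0,0,-1],
  ],
)

```text
time_s: 4.3
position: [0.4849, -0.1845, 0.1185]
ee_rot: [-0.0, 0.152, 0.988, -0.0]
ft_force: [-0.1, -3.0, -0.8]
gripper_width: 0.0005
gripper_force: 1.3
```

Call:
jog_arm(
  series=[
    [0.0006,0.0019,0,0,0,0,-1],
    [0.0006,0.0019,0,0,0,0,-1],
  ],
)

```text
time_s: 4.5
position: [0.4855, -0.1824, 0.1185]
ee_rot: [-0.0, 0.152, 0.988, 0.0]
ft_force: [-0.4, -1.7, -0.7]
gripper_width: 0.0006
gripper_force: 1.2
```

Contact: the pin is sliding at about 3 N. I'll continue in small steps and watch for the stop.

Call:
jog_arm(
  series=[
    [0.0006,0.0019,0,0,0,0,-1],
    [0.0006,0.0019,0,0,0,0,-1],
  ],
)

```text
time_s: 4.7
position: [0.4861, -0.1804, 0.1185]
ee_rot: [-0.0, 0.152, 0.988, 0.0]
ft_force: [-0.1, -2.4, -1.0]
gripper_width: 0.0003
gripper_force: 1.1
```

Call:
jog_arm(
  series=[
    [0.0006,0.0019,0,0,0,0,-1],
    [0.0006,0.0019,0,0,0,0,-1],
  ],
)

```text
time_s: 4.9
position: [0.4867, -0.1785, 0.1185]
ee_rot: [-0.0, 0.152, 0.988, 0.0]
ft_force: [-0.9, -2.4, -0.7]
gripper_width: 0.0001
gripper_force: 1.0
```

Call:
jog_arm(
  series=[
    [0.0003,0.001,0,0,0,0,-1],
    [0.0003,0.001,0,0,0,0,-1],
  ],
)

```text
time_s: 5.1
position: [0.487, -0.1776, 0.1185]
ee_rot: [-0.0, 0.152, 0.988, 0.0]
ft_force: [-0.9, -2.6, 0.0]
gripper_width: 0.0006
gripper_force: 1.1
```

Call:
jog_arm(
  series=[
    [0.0003,0.001,0,0,0,0,-1],
    [0.0003,0.001,0,0,0,0,-1],
  ],
)

```text
time_s: 5.3
position: [0.4873, -0.1767, 0.1185]
ee_rot: [-0.0, 0.152, 0.988, 0.0]
ft_force: [-0.1, -2.9, -0.5]
gripper_width: 0.0004
gripper_force: 1.1
```

Call:
jog_arm(
  series=[
    [0.0003,0.001,0,0,0,0,-1],
    [0.0006,0.0019,0,0,0,0,-1],
  ],
)

```text
time_s: 5.5
position: [0.4879, -0.1749, 0.1185]
ee_rot: [-0.0, 0.152, 0.988, -0.0]
ft_force: [-0.6, -3.0, -1.4]
gripper_width: 0.0003
gripper_force: 1.4
```

Call:
jog_arm(
  series=[
    [0.0003,0.001,0,0,0,0,-1],
    [0.0006,0.0019,0,0,0,0,-1],
  ],
)

```text
time_s: 5.7
position: [0.4885, -0.1729, 0.1185]
ee_rot: [-0.0, 0.152, 0.988, -0.0]
ft_force: [-1.2, -3.8, -1.8]
gripper_width: 0.0004
gripper_force: 2.3
```

Call:
jog_arm(
  series=[
    [0.0003,0.001,0,0,0,0,-1],
    [0.0003,0.001,0,0,0,0,-1],
  ],
)

```text
time_s: 5.9
position: [0.4885, -0.1728, 0.1186]
ee_rot: [-0.0, 0.152, 0.988, -0.001]
ft_force: [-1.3, -6.9, -1.3]
gripper_width: 0.0005
gripper_force: 3.5
```

Call:
jog_arm(
  series=[
    [0.0003,0.001,0,0,0,0,-1],
    [0.0003,0.001,0,0,0,0,-1],
  ],
)

```text
time_s: 6.1
position: [0.4885, -0.1726, 0.1186]
ee_rot: [-0.001, 0.152, 0.988, -0.001]
ft_force: [-1.6, -11.4, -2.5]
gripper_width: 0.0005
gripper_force: 5.3
```

The force climbed to 11 N with no further motion, so the pin is home. I'll back off, rise and go over the clip.

Call:
jog_arm(
  series=[
    [-0.009,-0.0286,0,0,0,0,-1],
    [-0.009,-0.0286,0.05,0,0,0,-1],
    [-0.009,-0.0286,0.1,0,0,0,-1],
    [0.009,0.408,0.1,0,0,-0.169,0.4],
    [0.009,0.408,0.1,0,0,-0.169,0.4],
    [0.009,0.408,0.1,0,0,-0.169,0.4],
    [0.009,0.408,0.1,0,0,-0.169,0.4],
    [0.009,0.408,0.1,0,0,-0.169,0.4],
    [0.009,0.408,0.1,0,0,-0.169,0.4],
    [0.009,0.408,0.1,0,0,-0.169,0.4],
    [0.009,0.408,0.1,0,0,-0.169,0.4],
    [0.009,0.408,0.1,0,0,-0.169,0.4],
    [0.009,0.408,0.1,0,0,-0.169,0.4],
    [0.009,0.408,0.1,0,0,-0.169,0.4],
    [0.009,0.408,0.1,0,0,-0.169,0.4],
    [0.009,0.408,0.1,0,0,-0.169,0.4],
  ],
)

```text
time_s: 7.7
position: [0.498, 0.2361, 0.2188]
ee_rot: [-0.0, 0.236, 0.972, 0.0]
ft_force: [-1.2, 0.2, 0.7]
gripper_width: 0.0605
gripper_force: 0.0
```

```bash
python3 - <<'E'
from h import *
np.set_printoptions(precision=4,suppress=True)
s=state();print(s["time_s"],s["position"],s["ee_rot"],s["ft_force"],s["gripper_width"])
a,D=grab_frame("scene");b,D2=grab_frame("top")
np.save("scene1.npy",D);np.save("top1.npy",D2);cv2.imwrite("pics/scene1.png",a);cv2.imwrite("pics/top1.png",b)
for n,D in(("scene",D),("top",D2)):
    P=cloud(n,D);w=P[(D>0)&(P[...,2]>.06)&(P[...,2]<.16)&(np.hypot(P[...,0]-.505,P[...,1]+.13)<.1)]
    c={"top":(550.2,-148.5),"scene":(547.5,-143.3)}[n];y=-.305;R=np.array([[np.cos(y),-np.sin(y)],[np.sin(y),np.cos(y)]])
    xy=(w[:,:2]*1000-c)@R;z=w[:,2]*1000;i=abs(xy[:,0]+50)<17
    print(n,"y",np.percentile(xy[i,1],[0,1,99,100]),"head x",np.percentile(xy[xy[:,1]<-25.5,0],[0,50,100]))
    for lo,hi in((-36,-27),(27,39),(41,46)):
        k=i&(xy[:,1]>lo)&(xy[:,1]<hi);print(lo,k.sum(),np.percentile(z[k],[50,90,97]),xy[k,0].min(),xy[k,0].max())
a=cv2.resize(a[190:340,210:430],None,fx=2.6,fy=2.6);b=cv2.resize(b[190:340,200:420],None,fx=2.6,fy=2.6)
cv2.imwrite("pics/c3.png",cv2.resize(np.vstack([a,b]),None,fx=.76,fy=.76))
E
```

```text
7.7 [0.498  0.2361 0.2188] [-0.      0.2355  0.9719  0.0001] [-1.2207  0.2076  0.7222] 0.06052890552005436Traceback (most recent call last):
  File "<stdin>", line 10, in <module>
    return _quantile_unchecked(
        a, q, axis, out, overwrite_input, method, keepdims, weights)
    return _ureduce(a,
                    func=_quantile_ureduce_func,
    ...<5 lines>...
                    overwrite_input=overwrite_input,
                    method=method)
    r = func(a, **kwargs)
    result = _quantile(arr,
                       quantiles=q,
    ...<2 lines>...
                       out=out,
                       weights=wgt)
    slices_having_nans = np.isnan(arr[-1, ...])
                                  ~~~^^^^^^^^^
IndexError: index -1 is out of bounds for axis 0 with size 0
```

Scene is occluded by the arm, so I'll use the saved top frame and make the crop.

```bash
python3 - <<'E'
from h import *
np.set_printoptions(precision=1,suppress=True)
n="top";D=np.load("top1.npy");P=cloud(n,D);w=P[(D>0)&(P[...,2]>.06)&(P[...,2]<.16)&(np.hypot(P[...,0]-.505,P[...,1]+.13)<.1)]
y=-.305;R=np.array([[np.cos(y),-np.sin(y)],[np.sin(y),np.cos(y)]])
xy=(w[:,:2]*1000-(550.2,-148.5))@R;z=w[:,2]*1000;i=abs(xy[:,0]+50)<17;print(len(w),i.sum())
for lo in range(-40,50,4):
    k=i&(xy[:,1]>=lo)&(xy[:,1]<lo+4)
    if k.sum():print(lo,k.sum(),np.percentile(z[k],[50,90]),xy[k,0].min(),xy[k,0].max(),xy[k,1].min(),xy[k,1].max())
a=cv2.imread("pics/scene1.png");b=cv2.imread("pics/top1.png")
a=cv2.resize(a,None,fx=.6,fy=.6);b=cv2.resize(b[190:340,200:420],(384,288))
cv2.imwrite("pics/c3.png",np.hstack([a,b]))
E
```

```text
1032 461
-36 12 [119.4 120.3] -64.56199303740541 -40.94846215383386 -34.12722647747733 -32.210074750646875
-32 23 [117.5 122.4] -65.06573892881833 -36.42587658708851 -31.680049797021336 -28.025983380988976
-28 23 [117.  120.9] -65.37972728900549 -37.53058771236855 -27.91783660104781 -24.019939551288164
-24 26 [117.9 121.1] -66.06599236280782 -34.07826095635107 -23.943426667972634 -20.23952202402367
-20 26 [117.1 121.7] -66.77071125957139 -35.31888744228149 -19.724878548660534 -16.109801788089683
-16 24 [116.1 119.7] -65.70356922787107 -33.63947743082109 -15.789717478169088 -12.020904124829135
-12 24 [118.2 120.6] -66.44350349369554 -35.845892717563956 -11.787319114949103 -8.125430528738251
-8 27 [116.6 119.9] -66.06570460003401 -33.711341741785034 -7.953791020448617 -4.136353295688352
-4 25 [116.  119.1] -66.8172786539759 -33.3257340150649 -3.8136203455401896 -0.2270755908323048
0 27 [115.4 121.7] -65.65865203031878 -34.028195544486024 0.04055619903626638 3.843385703439006
4 26 [116.2 120.1] -64.08632296355869 -33.04847965876027 4.084405318799437 7.753127714238975
8 26 [116. 121.] -6
[... 222 characters left out ...]
8 16.0051747285712 19.968114072346264
20 25 [115.  119.9] -66.4224441945479 -34.39158442613169 20.17091015048494 23.647484954820253
24 30 [111.1 119.3] -64.69897105555995 -35.02384736599635 24.083721704416252 27.441607485350115
28 11 [115.  118.4] -56.79246264215793 -44.02837118622551 28.14987346467657 31.40607919523205
32 11 [114.6 117.5] -57.2078442777575 -43.60364943336541 32.2156596379102 35.571630588258536
36 12 [115.9 117.7] -56.57394481091807 -44.32941450393751 36.03836765412972 39.82787851949148
40 16 [116.2 118.8] -60.052208756505614 -38.66911390458102 40.48673311652572 43.603275251864304
44 15 [115.6 119.5] -60.594800311843755 -39.41604221095804 44.11157541881629 46.428392582057725
```

View pics/c3.png

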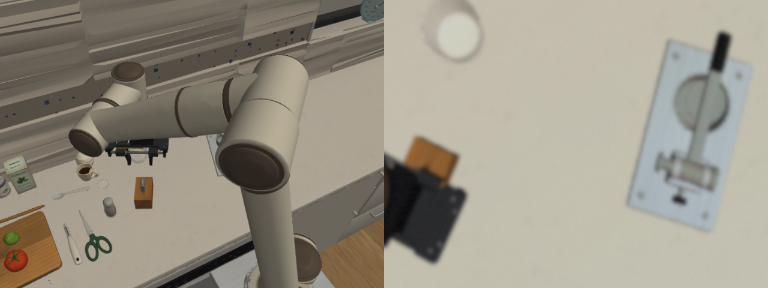

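The top view shows the pin home: face at y≈-35, tip at 46, notch at x≈-50, axis z≈0.1075. The jaws are over the clip at (425,200) in the crop, so I'll descend and grip.

Call:
jog_arm(
  series=[
    [0,0,-0.04,0,0,0,0.4],
    [0,0,-0.08,0,0,0,0.4],
    [0,0,-0.1,0,0,0,0.4],
    [0,0,-0.12,0,0,0,0.4],
    [0,0,-0.133,0,0,0,0.4],
    [0,0,-0.133,0,0,0,0.4],
    [0,0,-0.133,0,0,0,-0.3],
    [0,0,-0.133,0,0,0,-0.5],
  ],
  force=8,
)

```text
time_s: 8.6
position: [0.4988, 0.2372, 0.0867]
ee_rot: [0.001, 0.235, 0.972, 0.001]
ft_force: [-0.4, 0.1, 0.7]
gripper_width: 0.0519
gripper_force: 0.0
```

Call:
jog_arm(
  series=[
    [0,0,0,0,0,0,-1],
    [0,0,0,0,0,0,-1],
    [0,0,0,0,0,0,-1],
    [0,0,0,0,0,0,-1],
    [0,0,0,0,0,0,-1],
  ],
  force=8,
)

```text
time_s: 9.1
position: [0.4982, 0.2372, 0.0857]
ee_rot: [0.0, 0.235, 0.972, 0.0]
ft_force: [-0.1, 0.0, 1.3]
gripper_width: 0.0139
gripper_force: 8.0
```

The clip is held with no side load. Next: firm up the grip, lift straight out, carry it over and turn by +0.169, stopping above the notch.

Call:
jog_arm(
  series=[
    [0,0,0,0,0,0,-1],
    [0,0,0,0,0,0,-1],
    [0,0,0.01,0,0,0,-1],
    [0,0,0.03,0,0,0,-1],
    [0,0,0.06,0,0,0,-1],
    [0,0,0.1,0,0,0,-1],
    [0,0,0.135,0,0,0,-1],
    [0,0,0.135,0,0,0,-1],
  ],
  force=30,
)

```text
time_s: 9.9
position: [0.5005, 0.2385, 0.2269]
ee_rot: [0.004, 0.234, 0.972, 0.004]
ft_force: [-0.7, -0.2, -0.4]
gripper_width: 0.0141
gripper_force: 30.0
```

Call:
jog_arm(
  series=[
    [0.001,-0.03,0,0,0,0.02,-1],
    [0.003,-0.07,0,0,0,0.04,-1],
    [0.005,-0.115,0,0,0,0.06,-1],
    [0.006,-0.16,0,0,0,0.08,-1],
    [0.008,-0.205,0,0,0,0.1,-1],
    [0.009,-0.245,0,0,0,0.12,-1],
    [0.011,-0.28,0,0,0,0.14,-1],
    [0.012,-0.31,0,0,0,0.16,-1],
    [0.0125,-0.33,0,0,0,0.169,-1],
    [0.0126,-0.337,0,0,0,0.169,-1],
    [0.0126,-0.337,0,0,0,0.169,-1],
    [0.0126,-0.337,0,0,0,0.169,-1],
    [0.0126,-0.337,0,0,0,0.169,-1],
  ],
)

```text
time_s: 11.2
position: [0.5106, -0.0991, 0.2205]
ee_rot: [-0.0, 0.151, 0.988, 0.0]
ft_force: [-0.1, 0.6, -0.3]
gripper_width: 0.0135
gripper_force: 30.0
```

```bash
python3 - <<'E'
from h import *
s=state();print(s["time_s"],s["position"],s["ee_rot"],s["ft_force"],s["gripper_width"])
a,D=grab_frame("scene");b,D2=grab_frame("top")
cv2.imwrite("pics/s2.png",a);np.save("scene2.npy",D)
a=cv2.resize(a[150:310,310:450],(455,520),interpolation=cv2.INTER_CUBIC);b=cv2.resize(b[180:340,300:400],(325,520))
cv2.imwrite("pics/c4.png",np.hstack([a,b]))
E
```

```text
11.2 [ 0.51064286 -0.0991226   0.22048725] [-1.33070920e-04  1.51442543e-01  9.88466052e-01  4.51832397e-05] [-0.05251662  0.55434807 -0.31532733] 0.013507516341450775
```

View pics/c4.png

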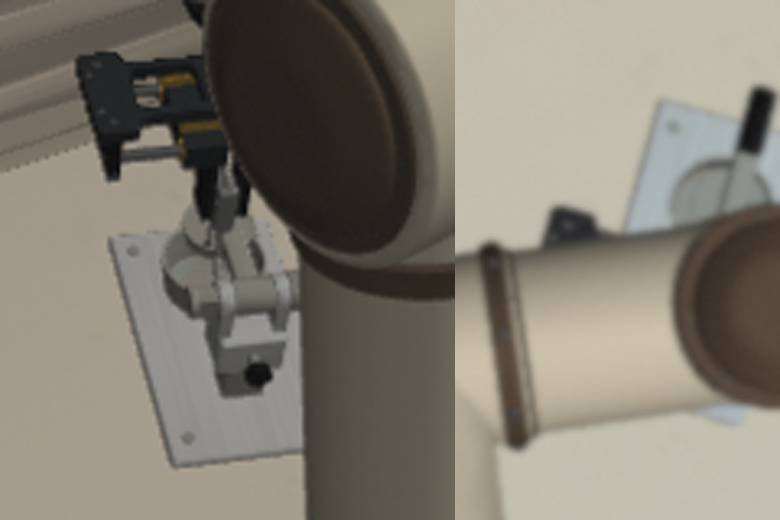

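The scene view shows the clip at crop (225,195), above and just behind the pin tip at (205,295). I'll compare both positions within this one camera to get the fit.

```bash
python3 - <<'E'
from h import *
np.set_printoptions(precision=1,suppress=True)
D=np.load("scene2.npy");P=cloud("scene",D)*1000
y=-.305;R=np.array([[np.cos(y),-np.sin(y)],[np.sin(y),np.cos(y)]])
Q=P.copy();Q[...,:2]=(P[...,:2]-(501.5,-131.5))@R   # press axes about pin middle
T=np.array([(510.64-501.5),(-99.12+131.5)])@R;print("tcp in press axes",T)
ok=(D>0)&(abs(Q[...,0])<30)
def bins(zr,yr,name,step):
    for z0 in range(zr[0],zr[1],step):
        m=ok&(Q[...,2]>=z0)&(Q[...,2]<z0+step)&(Q[...,1]>yr[0])&(Q[...,1]<yr[1])
        if m.sum():q=Q[m];print(name,z0,m.sum(),"x",q[:,0].min(),np.median(q[:,0]),q[:,0].max(),"y",q[:,1].min(),np.median(q[:,1]),q[:,1].max())
bins((140,232),(15,52),"clip",6)
bins((90,124),(18,60),"pin",5)
im=cv2.imread("pics/s2.png")
c=cv2.resize(im[180:280,340:420],(640,800),interpolation=cv2.INTER_CUBIC)
def pt(x,yy,z,col):
    w=np.array([501.5,-131.5])+R@np.array([x,yy]);u=(proj("scene",[w[0]/1000,w[1]/1000,z/1000])-(340,180)+.5)*8
    cv2.circle(c,(int(u[0]),int(u[1])),4,col,-1)
for a in np.linspace(0,2*np.pi,16,endpoint=False):pt(12*np.cos(a),46,107.5+12*np.sin(a),(0,0,255))
o=184.8
for x in(-17,17):
    for yy in(-7,7):
        for z in(6,42):pt(T[0]+x,T[1]+yy,o+z,(0,255,0))
for s in(-1,1):
    pt(T[0]+s*15,T[1],o-38.5,(255,0,0));pt(T[0]+s*6.5,T[1],o-23,(255,0,0))
cv2.imwrite("pics/c5.png",cv2.resize(c,(480,600)))
E
```

```text
tcp in press axes [-1.  33.6]
clip 146 4 x -18.18584953929488 -17.284949059660878 -15.626331753446612 y 33.29781490037274 34.86684403510651 36.17172161022322
clip 152 10 x -15.058594195554198 -11.769158069769848 10.459976477501431 y 33.398237240793286 36.23490042153484 37.69222298038668
clip 158 10 x -13.925792762936396 -9.540712429693805 4.1265772068633275 y 32.39258211309766 35.3561840971734 36.95904673394068
clip 164 11 x -12.912524406203566 2.6567022450916995 6.842799731218899 y 34.053597534596555 35.832437978345375 37.82559913018789
clip 170 5 x -14.606194177183657 4.092673464221786 10.083560386595979 y 34.86280261443855 35.8300020774046 37.55397668204044
clip 176 7 x -15.007250996014998 -12.988466558019796 7.962816055796253 y 33.18113922598732 36.09918812654783 37.36395081522081
clip 182 4 x -14.267311149013105 -12.316548455125346 -10.359819974436345 y 33.402864565540945 34.49013048059283 37.828112188342374
clip 188 5 x -16.92339198130708 -14.627323550864071 -13.308061172653929 y 28.761010255210802 34.15562300053895 39.872815085092704
clip 194 11 x -18.676996106255935 -15.22584
[... 1045 characters left out ...]
940534 y 18.642796894697952 27.82124917853546 47.462834452853365
pin 100 17 x -16.58753794177729 -7.751223476563239 0.24174203136258493 y 18.15866934469943 31.31717761716219 48.68730003619082
pin 105 25 x -17.679116339962583 -8.740115049349276 7.029935343536954 y 19.25730356193417 36.18023437593404 48.07237277068234
pin 110 32 x -15.407496637996609 -9.717779027750034 2.9874359216622275 y 19.478019061622483 34.77485378100994 49.178464710227814
pin 115 66 x -16.300139435969623 -2.902395271967136 9.29780777415243 y 18.368095719551977 31.229962632423977 48.87996387448543
pin 120 12 x -14.598123208547973 -2.742599447435923 4.444546860526754 y 18.20819249612446 23.251300518314448 26.69858588126352
```

View pics/c5.png

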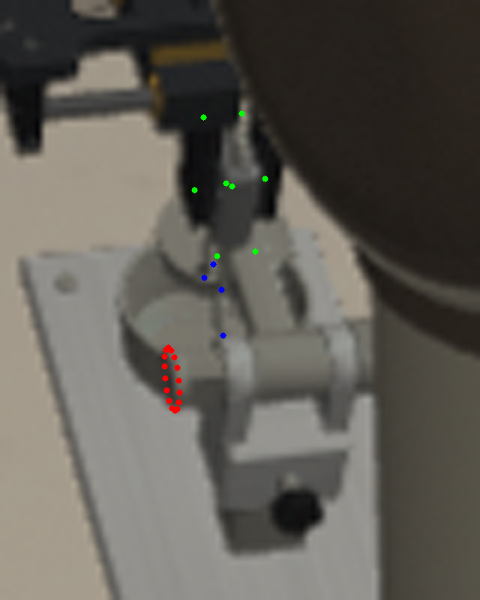

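Within the scene camera, the legs' mid-plane (y≈35.5) and the notch (≈35.5, from the tip end at 48.5) agree to about 1 mm. I'll descend gently.

Call:
jog_arm(
  series=[
    [0,0,-0.012,0,0,0,-1],
    [0,0,-0.022,0,0,0,-1],
    [0,0,-0.027,0,0,0,-1],
    [0,0,-0.031,0,0,0,-1],
    [0,0,-0.031,0,0,0,-1],
  ],
)

```text
time_s: 11.8
position: [0.5104, -0.1, 0.1887]
ee_rot: [-0.001, 0.152, 0.988, -0.0]
ft_force: [0.5, 0.7, -0.6]
gripper_width: 0.0138
gripper_force: 30.0
```

Call:
jog_arm(
  series=[
    [0,0,-0.004,0,0,0,-1],
    [0,0,-0.008,0,0,0,-1],
    [0,0,-0.011,0,0,0,-1],
    [0,0,-0.011,0,0,0,-1],
  ],
)

```text
time_s: 12.2
position: [0.5107, -0.1, 0.1782]
ee_rot: [-0.0, 0.152, 0.988, -0.0]
ft_force: [-0.9, -0.2, -0.0]
gripper_width: 0.014
gripper_force: 30.0
```

No contact yet, as expected. Next come the bulges.

Call:
jog_arm(
  series=[
    [0,0,-0.0015,0,0,0,-1],
    [0,0,-0.003,0,0,0,-1],
    [0,0,-0.003,0,0,0,-1],
  ],
)

```text
time_s: 12.5
position: [0.5111, -0.1, 0.1761]
ee_rot: [0.001, 0.152, 0.988, -0.0]
ft_force: [0.9, -0.8, 1.8]
gripper_width: 0.014
gripper_force: 30.0
```

Call:
jog_arm(
  series=[
    [0,0,-0.001,0,0,0,-1],
    [0,0,-0.002,0,0,0,-1],
    [0,0,-0.002,0,0,0,-1],
  ],
)

```text
time_s: 12.8
position: [0.5112, -0.1, 0.174]
ee_rot: [0.001, 0.152, 0.988, 0.0]
ft_force: [0.6, 0.0, 3.8]
gripper_width: 0.0135
gripper_force: 30.0
```

Call:
jog_arm(
  series=[
    [0,0,-0.001,0,0,0,-1],
    [0,0,-0.002,0,0,0,-1],
    [0,0,-0.002,0,0,0,-1],
  ],
)

```text
time_s: 13.1
position: [0.5112, -0.0999, 0.1721]
ee_rot: [0.001, 0.152, 0.988, 0.0]
ft_force: [0.2, 0.5, 4.5]
gripper_width: 0.0136
gripper_force: 30.0
```

The bulges met the pin at about 0.1765, so home should be near 0.153. Spreading force is 4.5 N.

Call:
jog_arm(
  series=[
    [0,0,-0.0015,0,0,0,-1],
    [0,0,-0.003,0,0,0,-1],
    [0,0,-0.003,0,0,0,-1],
  ],
)

```text
time_s: 13.4
position: [0.5102, -0.0999, 0.1674]
ee_rot: [-0.001, 0.152, 0.988, 0.0]
ft_force: [1.9, -1.2, -3.6]
gripper_width: 0.0138
gripper_force: 30.0
```

Call:
jog_arm(
  series=[
    [0,0,-0.0015,0,0,0,-1],
    [0,0,-0.003,0,0,0,-1],
    [0,0,-0.005,0,0,0,-1],
    [0,0,-0.005,0,0,0,-1],
  ],
)

```text
time_s: 13.8
position: [0.5104, -0.0998, 0.1628]
ee_rot: [-0.0, 0.152, 0.988, 0.0]
ft_force: [1.3, -1.7, -2.6]
gripper_width: 0.0135
gripper_force: 30.0
```

Call:
jog_arm(
  series=[
    [0,0,-0.0015,0,0,0,-1],
    [0,0,-0.003,0,0,0,-1],
    [0,0,-0.004,0,0,0,-1],
    [0,0,-0.005,0,0,0,-1],
    [0,0,-0.005,0,0,0,-1],
  ],
)

```text
time_s: 14.3
position: [0.5105, -0.0999, 0.1582]
ee_rot: [-0.0, 0.152, 0.988, 0.0]
ft_force: [0.2, -0.0, 0.0]
gripper_width: 0.0139
gripper_force: 30.0
```

Call:
jog_arm(
  series=[
    [0,0,-0.001,0,0,0,-1],
    [0,0,-0.002,0,0,0,-1],
    [0,0,-0.002,0,0,0,-1],
  ],
)

```text
time_s: 14.6
position: [0.5105, -0.0999, 0.1562]
ee_rot: [-0.0, 0.152, 0.988, 0.0]
ft_force: [1.4, -1.0, -1.1]
gripper_width: 0.0137
gripper_force: 30.0
```

Call:
jog_arm(
  series=[
    [0,0,-0.001,0,0,0,-1],
    [0,0,-0.001,0,0,0,-1],
  ],
)

```text
time_s: 14.8
position: [0.5105, -0.0999, 0.1552]
ee_rot: [-0.0, 0.152, 0.988, 0.0]
ft_force: [1.3, -0.5, -0.7]
gripper_width: 0.0139
gripper_force: 30.0
```

Call:
jog_arm(
  series=[
    [0,0,-0.001,0,0,0,-1],
    [0,0,-0.001,0,0,0,-1],
  ],
)

```text
time_s: 15.0
position: [0.5103, -0.0999, 0.1539]
ee_rot: [-0.001, 0.152, 0.988, 0.0]
ft_force: [1.4, -0.3, -2.6]
gripper_width: 0.0136
gripper_force: 30.0
```

Call:
jog_arm(
  series=[
    [0,0,-0.001,0,0,0,-1],
    [0,0,-0.001,0,0,0,-1],
  ],
)

```text
time_s: 15.2
position: [0.5104, -0.0999, 0.153]
ee_rot: [-0.0, 0.152, 0.988, 0.0]
ft_force: [1.5, -1.0, -4.5]
gripper_width: 0.0139
gripper_force: 30.0
```

Call:
jog_arm(
  series=[
    [0,0,-0.0007,0,0,0,-1],
    [0,0,-0.0007,0,0,0,-1],
  ],
)

```text
time_s: 15.4
position: [0.5105, -0.1, 0.1526]
ee_rot: [-0.0, 0.152, 0.988, -0.0]
ft_force: [0.3, -0.3, -3.2]
gripper_width: 0.0139
gripper_force: 30.0
```

The legs are snapping shut under the pin: they now pull down at -4 N. I'll press on until the bar meets the pin.

Call:
jog_arm(
  series=[
    [0,0,-0.0007,0,0,0,-1],
    [0,0,-0.0007,0,0,0,-1],
  ],
)

```text
time_s: 15.6
position: [0.5106, -0.1, 0.1523]
ee_rot: [-0.0, 0.152, 0.988, -0.0]
ft_force: [0.3, 0.3, -0.6]
gripper_width: 0.0137
gripper_force: 30.0
```

Call:
jog_arm(
  series=[
    [0,0,-0.0006,0,0,0,-1],
    [0,0,-0.0006,0,0,0,-1],
  ],
)

```text
time_s: 15.8
position: [0.5107, -0.1, 0.1521]
ee_rot: [0.0, 0.152, 0.988, -0.0]
ft_force: [-0.7, 0.7, 2.2]
gripper_width: 0.0139
gripper_force: 30.0
```

Call:
jog_arm(
  series=[
    [0,0,-0.0006,0,0,0,-1],
    [0,0,-0.001,0,0,0,-1],
    [0,0,-0.001,0,0,0,-1],
  ],
)

```text
time_s: 16.1
position: [0.5108, -0.1, 0.152]
ee_rot: [0.0, 0.152, 0.988, -0.0]
ft_force: [-2.6, 0.6, 7.8]
gripper_width: 0.014
gripper_force: 30.0
```

The bar is seated (rigid, 7.8 N). I'll ease off, release, rise straight up and look.

Call:
jog_arm(
  series=[
    [0,0,0.0014,0,0,0,-1],
    [0,0,0.0014,0,0,0,-1],
    [0,0,0.0014,0,0,0,-0.3],
    [0,0,0.0014,0,0,0,-0.2],
    [0,0,0.0014,0,0,0,-0.2],
    [0,0,0.0014,0,0,0,-0.2],
    [0,0,0.0014,0,0,0,-0.2],
    [0,0,0.01,0,0,0,-0.2],
    [0,0,0.03,0,0,0,-0.2],
    [0,0,0.06,0,0,0,-0.2],
    [0,0,0.11,0,0,0,-0.2],
    [-0.04,0.05,0.13,0,0,0,-0.2],
    [-0.04,0.1,0.13,0,0,0,-0.2],
    [-0.04,0.15,0.13,0,0,0,-0.2],
    [-0.04,0.2,0.13,0,0,0,-0.2],
    [-0.04,0.25,0.13,0,0,0,-0.2],
    [-0.04,0.3,0.13,0,0,0,-0.2],
    [-0.04,0.3,0.13,0,0,0,-0.2],
    [-0.04,0.3,0.13,0,0,0,-0.2],
  ],
)

```text
time_s: 18.0
position: [0.4706, 0.2019, 0.2808]
ee_rot: [0.0, 0.15, 0.989, 0.0]
ft_force: [0.6, -0.8, -0.9]
gripper_width: 0.0348
gripper_force: 0.0
```

```bash
python3 - <<'E'
from h import *
np.set_printoptions(precision=1,suppress=True)
s=state();print(s["time_s"],s["position"],s["ft_force"])
a,D0=grab_frame("scene");b,D=grab_frame("top")
P=cloud("top",D)*1000;y=-.305;R=np.array([[np.cos(y),-np.sin(y)],[np.sin(y),np.cos(y)]])
Q=P.copy();Q[...,:2]=(P[...,:2]-(550.2,-148.5))@R
m=(D>0)&(abs(Q[...,0]+50)<40)&(abs(Q[...,1])<70)
g=m&(Q[...,2]>130);q=Q[g];print("grip",g.sum(),q.min(0),np.median(q,0),q.max(0))
k=m&(abs(Q[...,0]+50)<14)&(Q[...,2]>100);print("pin y",Q[k][:,1].min(),Q[k][:,1].max())
a=cv2.resize(a[180:300,320:440],(400,400),interpolation=cv2.INTER_CUBIC);b=cv2.resize(b[200:320,320:440],(400,400),interpolation=cv2.INTER_CUBIC)
cv2.imwrite("pics/c6.png",np.hstack([a,b]))
E
```

```text
18.0 [0.5 0.2 0.3] [ 0.6 -0.8 -0.9]
grip 118 [-68.   24.9 131.4] [-51.6  33.9 157.8] [-34.   39.5 172.4]
pin y -34.2172157930522 46.37603096524608
```

View pics/c6.png

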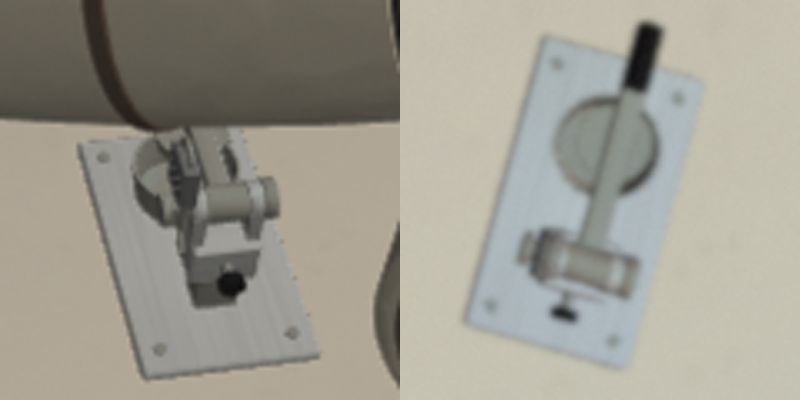

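The clip stands upright in the notch (scene crop (183,170)). Its bow top is at 172.4 mm against 172.5 expected at home, and it is centred on the notch. The pin is still home (-34 to 46 mm) and the arm is clear, so I'm handing in.

```bash
python3 -c "
from plant import *
print(finish_job())"
```

```text
the job is handed in; nothing more can be done
None
```

The pin is fully home (peak push about 11 N), and the clip is snapped over its notch, seated and released (peak press about 8 N). The arm ended clear of everything and the job is handed in; I did not re-check the lemon, tumbler or salt shaker in a final image, but the arm's path kept clear of them.

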